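# Break the stay and shut the blue parts chest

## Robot

A 6-joint arm with a two-finger parallel gripper is mounted at the origin on the work surface. World frame = base frame: x ahead of the robot, y to its left, z up, the work surface at z = 0. Lengths are in m, angles in rad, forces in N, time in s.
With the tool pointing down it reaches from about 0.275 to 0.775 m from the base axis. Payload 14.6 kg.
Tool frame: the origin (TCP) lies at the very end of the fingers, on their centre line; the grasp point (between the pads) lies 19 mm behind it; z points along the fingers, y is the line along which they close (so a half turn about z gives the same grasp; the last joint's range is limited). The gripper opens to 85 mm and grips with 20 to 120 N. Pads are 22 mm wide; open, the fingers measure 114 mm over their backs; the gripper's body (76 mm by 85 mm) begins 54 mm behind the grasp point. The pads swing forward as they close: fully open they stand 13 mm farther back than shut.
Start: joints at [-1.407, 0.263, -0.048, 1.259, 0, 1.415], TCP at [0.165, -0.499, 0.231] pointing down, gripper open.
Joint ranges: [-2.65, 2.65], [-0.89, 1.7], [-1.18, 1.37], [-2.13, 2.11], [-1.35, 1.29], [-3.14, 3.14]. Speed limits (rad/s): [1.89, 1.89, 2.57, 2.79, 3.14, 3.14].

## Interface

Orientations are given as a 3x3 rotation matrix whose columns are the frame's x, y, z axes.
In Python, from plant import get_state, camera, camera_info, finish_job gives the robot as it stands. The module is installed in compiled form; this text tells all that it offers.
- The arm moves only by the shell command python3 -m handwheel 'ROWS'. ROWS is JSON, a list of rows, each a list of 7 numbers: the shift along the world's x, y, z in cm, then the turn, a rotation vector about the world's x, y, z in degrees, then the opening, from 0 (shut) to 1 (fully open). In form: [[x, y, z, ax, ay, az, jaw], ...]. A call has exactly 10 rows; each row is the pose to reach, as a shift and turn from the pose commanded when the call began; what a row does not reach only later rows make up. A row lasts 1/10 s, in which the tool goes at most 50 mm and 8.59 degrees, less where a joint would pass 70% of its speed; a pose out of reach is approached as far as the arm can. A call with a gripper value outside its range is refused whole. The fingers move at their own pace and stop on an object; the grip force is fixed at half the most. Time passes only in rows, so rows that repeat a pose let the fingers close, or fill a call up. It gives the time, the measured TCP pose, the force, the opening and the grip force at its end, in the units of the state.
- get_state(): the state, without advancing time (a new reading comes with each control period).
- camera(name): name is "scene" or "top" or "wrist"; returns (picture, depth): 420x560x3 uint8, blue, green, red; 420x560 float32, m along the optical axis (not along the pixel's ray), 0 where there is no reading.
- camera_info(name): a dict with "intrinsics" (3x3 intrinsics, pixels), "origin" and "rotation" of the camera in the world. Camera axes: x right, y down, z forward; pixel columns grow to the right and rows downward; lengths in m; the calibration is good to about 2 mm. A picture is of the moment at which its call begins: read the wrist's pose just before it. camera_info takes no time and is no camera call; for the wrist camera it gives the pose at the moment of the call.
- finish_job(): hands the job in; it is judged then, once.
The state is a dict: "time": time; "joint_positions": joint angles; "joint_vel": joint speeds; "joint_torque": joint torques, N m; "position": TCP position; "ee_rot": TCP orientation; "force": force on the tool from outside, world axes, zero at the start; "moment": the same for the moment, N m; "width": opening from 0.0 (shut) to 1.0 (fully open); "finger_force": force on a finger pad.
Only numpy, scipy, OpenCV 4.12 (cv2) and the standard library are available. Lean on these libraries where they do the work, as an engineer would, in place of code of your own. Each camera call takes 0.05 s, during which the arm holds its last target. There are 200 camera calls.

## Task

The blue parts chest on the harness bench is propped open by its locked folding stay. Press the stay down at its red knee to break it while the lid is still up, then lower the lid until it is fully shut, without slamming it. Leave the grey chest beside it standing open.

Things in the scene. Friction and masses are not known exactly. Their poses are not given: they have to be found in the camera images.
- blue_knee (a point): Knee of the blue chest's stay: centre of a red boss (24 mm across, 30 mm long along y, 11 to 41 mm outside the chest's right, -y, wall) joining two 114 mm links. Locked, it lies 125 mm in front of the hinge line, 46 mm above. Pressed straight down it breaks after about 8 mm (a few N, then freely: go by distance); 30 mm is ample, more draws the lid onto the gripper. It stays down.
- blue_hinge (a point): Middle of the hinge line, at the top back edge of the fixed blue chest (240 deep, 200 wide, 120 mm high), 120 mm above the table. x points to the chest's back (chest front at x = -240 mm), y to its left along the hinge, z up. The lid is a flat plate 240 long, 200 wide, 10 mm thick, hinge line in its underside; its outer face looks to the back when open.
- blue_lid (a joint): Angle of the blue lid, rad: 0 shut on the rim, 1.36 standing open, as at the start. Locked, the stay does not let it down. Once the stay is broken, the stiff hinge keeps the lid wherever it is left; a few N on its outer face near the free edge push it shut.
- grey_lid (a joint): Angle of the lid of the grey chest (same size and build, with a red stay knee too), rad: 0 shut, 1.36 open, as at the start and as it must remain. The chests stand side by side about 400 mm apart, blue left or right.

How it is judged:
On the way:
1. the blue chest's stay is broken: its knee has been moved more than 15 mm while the lid is still up (above 0.7 rad) (distance of blue_knee from where it was at the start of the episode above 0.015 m and value of joint blue_lid above 0.7 rad), for 0.1 s.
At the end, for the whole second after the job is handed in: the blue lid is shut (within 0.07 rad, about 17 mm at its front edge) and the grey lid still stands open (above 1.2 rad) (value of joint blue_lid below 0.07 rad and value of joint grey_lid above 1.2 rad); the robot touches nothing.
It fails at once if the grey chest's lid is lowered (below 1.2 rad) (value of joint grey_lid below 1.2 rad).
It fails at once if the blue lid is slammed (faster than 1.5 rad/s over its last 0.2 rad) (value of joint blue_lid below 0.2 rad and velocity of joint blue_lid below -1.5 rad/s).
It also fails if it takes over 48 s, if anything falls off the work surface, if the arm or the gripper's body presses on something with over 40 N, if the wrist force passes 120 N, or if a joint passes its speed limit or range.

## Working session

There is one attempt and no reset: what is moved stays moved. The work goes in short steps, Python scripts to look and compute and a shell command to move; the robot and the scene stay as the last step left them, time stands still between calls to the robot, and variables do not carry over. Pictures are saved under pics/ and viewed, at most 10 in all, crops included, and the job is handed in when it is done.

```bash
mkdir -p pics
cat > h.py <<'E'
import numpy as np, cv2
from plant import *
def pts(name):
    ci=camera_info(name); im,d=camera(name)
    K=np.array(ci["intrinsics"]);R=np.array(ci["rotation"]);o=np.array(ci["origin"])
    v,u=np.mgrid[0:420,0:560]
    r=np.stack([(u-K[0,2])/K[0,0],(v-K[1,2])/K[1,1],np.ones(u.shape)],-1)
    return im,d,(r*d[...,None])@R.T+o
E
python3 - <<'E'
from h import *
out=[]
for n in ("scene","top"):
    im,d,P=pts(n); out.append(im); np.savez(n,im=im,d=d,P=P)
    h=cv2.cvtColor(im,cv2.COLOR_BGR2HSV)
    m=(((h[...,0]<8)|(h[...,0]>172))&(h[...,1]>130)&(h[...,2]>60)&(d>0)).astype(np.uint8)
    k,l,s,c=cv2.connectedComponentsWithStats(m)
    for i in range(1,k):
        if s[i,4]>15: print(n,'red',s[i],c[i].round(),np.median(P[l==i],0).round(3),P[l==i].min(0).round(3),P[l==i].max(0).round(3))
    m=((h[...,0]>95)&(h[...,0]<130)&(h[...,1]>100)&(d>0)).astype(np.uint8)
    k,l,s,c=cv2.connectedComponentsWithStats(m)
    for i in range(1,k):
        if s[i,4]>100: print(n,'blue',s[i],np.percentile(P[l==i],[1,50,99],axis=0).round(3).tolist())
    print(n,camera_info(n)["origin"])
cv2.imwrite("pics/a.png",cv2.resize(np.vstack(out),(560,600*1)) if 0 else cv2.resize(np.hstack(out),(800,300)))
cv2.imwrite("pics/s.png",out[0])
E
```

```text
scene red [235   0  27  20 434] [248.   9.] [-0.44  -0.421  0.314] [-0.558 -0.473  0.255] [-0.404 -0.399  0.354]
scene red [162 146   9   7  39] [166. 149.] [ 0.241 -0.535  0.032] [ 0.197 -0.562  0.022] [ 0.662 -0.297  0.3  ]
scene red [158 162  14   7  74] [165. 164.] [ 0.315 -0.503  0.03 ] [ 0.295 -0.532  0.021] [ 0.668 -0.297  0.271]
scene red [357 185  15  12 144] [364. 191.] [0.555 0.082 0.174] [0.452 0.067 0.119] [0.561 0.097 0.183]
scene red [375 205  12  10  87] [381. 210.] [0.478 0.129 0.07 ] [0.443 0.117 0.057] [0.662 0.143 0.207]
scene red [ 173  282   28   65 1039] [184. 313.] [ 0.903 -0.202  0.13 ] [ 0.814 -0.217  0.019] [ 0.933 -0.179  0.162]
scene blue [  0   0  11  21 162] [[-1.259, -2.346, 0.016], [-0.677, -1.773, 0.201], [-0.662, -1.745, 0.258]]
scene blue [  48    0  107   28 2499] [[-0.689, -1.495, 0.162], [-0.676, -1.218, 0.221], [-0.66, -0.969, 0.283]]
scene blue [262   0  29  22 521] [[-0.586, -0.361, 0.257], [-0.439, -0.307, 0.316], [-0.393, -0.249, 0.357]]
scene blue [180  14  27  80 922] [[-1.111, -0.909, -0.318], [-1.006, -0.902, -0.07], [0.138, -0.442, 0.3
[... 1226 characters left out ...]
39 -0.459  0.043]
top red [411 348  26  22 350] [423. 358.] [ 0.248 -0.445  0.026] [ 0.221 -0.476  0.021] [ 0.275 -0.408  0.046]
top red [443 358  27  22 367] [456. 369.] [ 0.221 -0.525  0.026] [ 0.194 -0.558  0.014] [ 0.249 -0.488  0.041]
top red [349 365  44  31 548] [371. 379.] [ 0.202 -0.315  0.015] [ 0.158 -0.37   0.005] [ 0.231 -0.261  0.022]
top blue [274  87  15  45 668] [[0.816, -0.119, 0.081], [0.853, -0.102, 0.132], [0.916, -0.084, 0.143]]
top blue [  52  187  156  120 5075] [[0.406, 0.095, 0.002], [0.538, 0.234, 0.09], [0.656, 0.32, 0.358]]
top blue [180 186  20  53 438] [[0.558, 0.107, 0.013], [0.617, 0.121, 0.092], [0.666, 0.15, 0.204]]
top [ 0.50364048 -0.06877371  1.11537626]
```

View pics/a.png

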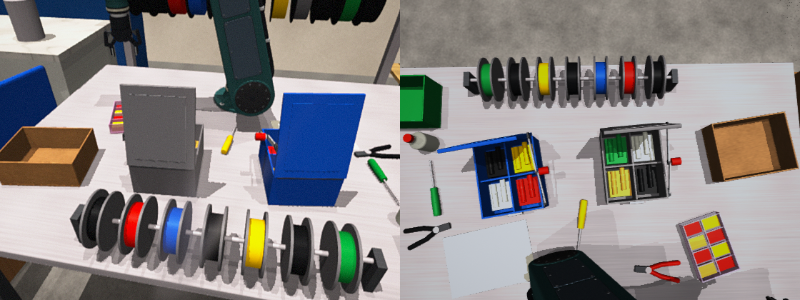

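View pics/s.png

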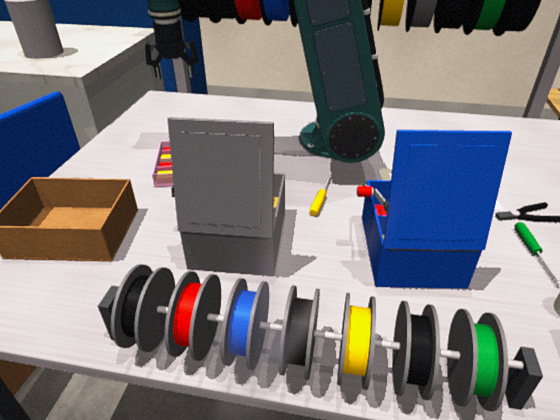

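The blue chest is on the left (+y), with its knee at about (364,191) in the scene view. The grey chest is on the right. Next I get the yaw and the knee centre, checked against the given sizes.

Run:
```python
from h import *
for nm,box in (("scene",(362,130,512,290)),):
    f=np.load(nm+".npz");h=cv2.cvtColor(f["im"],cv2.COLOR_BGR2HSV);P=f["P"]
    m=(h[...,0]>95)&(h[...,0]<130)&(h[...,1]>100)
    q=P[m&(P[...,2]>.17)&(P[...,0]>.58)&(P[...,0]<.7)&(P[...,1]>.05)]
    c=q.mean(0);n=np.linalg.svd(q-c,full_matrices=0)[2][2];n*=np.sign(n[0])
    print("lid",c.round(3),n.round(3),"yaw",np.degrees(np.arctan2(n[1],n[0])),"ang",np.arccos(n[2]))
    print("top z",np.percentile(q[:,2],99.5))
    y=np.arctan2(n[1],n[0])
f=np.load("top.npz");r=f["P"][233:245,194:209].reshape(-1,3);im=f["im"][233:245,194:209].reshape(-1,3)
r=r[(im[:,2]>120)&(im[:,1]<60)&(r[:,2]>.165)];k=r.mean(0);print("boss",k,r[:,2].max())
R=np.array([[np.cos(y),-np.sin(y)],[np.sin(y),np.cos(y)]])
kn=(r[:,:2].min(0)+r[:,:2].max(0))/2
print("knee",kn,"hinge",kn+R@[.125,.126]);
hp=kn+R@[.125,.126]; loc=(q[:,:2]-hp)@R; print("lid local x,y pct",np.percentile(loc,[1,50,99],axis=0).round(3).tolist())
s=get_state();print(s["position"],np.array(s["ee_rot"]).round(2).tolist(),s["force"])
```

```text
lid [0.631 0.221 0.27 ] [0.965 0.153 0.213] yaw 9.004741494438903 ang 1.356329920642486
top z 0.35835493251624934
boss [0.5468913  0.08146188 0.18290566] 1.1153762637530353
knee [0.53160378 0.01505933] hinge [0.63534216 0.15907095]
lid local x,y pct [[-0.015, -0.035], [0.005, 0.062], [0.027, 0.16]]
[ 0.16451452 -0.49834278  0.2309008 ] [[0.95, 0.31, -0.0], [0.31, -0.95, 0.0], [0.0, -0.0, -1.0]] [-0.1394069  -0.15998179 -1.26216324]
```

```bash
python3 -m handwheel '[[2.2,3.3,0.5,0,0,-1,0],[4.4,6.6,1,0,0,-2,0],[6.6,9.9,2,0,0,-3,0],[8.8,13.2,3,0,0,-4,0],[11,16.5,4,0,0,-5,0],[13.2,19.8,5,0,0,-6,0],[15.4,23.1,5,0,0,-7,0],[17.6,26.4,5,0,0,-8,0],[19.8,29.7,5,0,0,-9,0],[22,33,5,0,0,-9,0]]' && python3 -m handwheel '[[2,3,0,0,0,0,0],[4,6,0,0,0,0,0],[6,9,0,0,0,0,0],[8,12,0,0,0,0,0],[10,15,0,0,0,0,0],[12,18,0,0,0,0,0],[14,21,0,0,0,0,0],[16.3,24.6,0,0,0,0,0],[16.3,24.6,-1,0,0,0,0],[16.3,24.6,-2,0,0,0,0]]'
python3 - <<'E'
from h import *
s=get_state();print(s["position"],np.array(s["ee_rot"]).round(2).tolist(),s["force"],s["time"],s["width"])
im,d,P=pts("wrist");cv2.imwrite("pics/w.png",im)
h=cv2.cvtColor(im,cv2.COLOR_BGR2HSV)
m=((h[...,0]<8)|(h[...,0]>172))&(h[...,1]>130)&(h[...,2]>60)&(P[...,2]>.14)&(P[...,2]<.19)
q=P[m];print(len(q),np.percentile(q,[2,50,98],axis=0).round(3).tolist(), np.argwhere(m).mean(0))
E
```

```text
time: 1.1
position: [0.385, -0.167, 0.2812]
ee_rot: [[0.987, 0.16, -0.0], [0.16, -0.987, 0.0], [-0.0, -0.0, -1.0]]
force: [-0.1, -0.2, 0.3]
width: -0.003
finger_force: 0.0
time: 2.1
position: [0.5476, 0.078, 0.2602]
ee_rot: [[0.987, 0.163, -0.001], [0.163, -0.987, -0.0], [-0.001, -0.0, -1.0]]
force: [-0.1, -0.2, 0.1]
width: -0.0
finger_force: 0.0
[0.54757699 0.0780284  0.26021933] [[0.99, 0.16, -0.0], [0.16, -0.99, -0.0], [-0.0, -0.0, -1.0]] [-0.08240996 -0.17275325  0.11203444] 2.1 -0.00046370770807882897
961 [[0.539, 0.069, 0.167], [0.551, 0.083, 0.177], [0.559, 0.097, 0.179]] [212.01768991 271.74297607]
```

View pics/w.png

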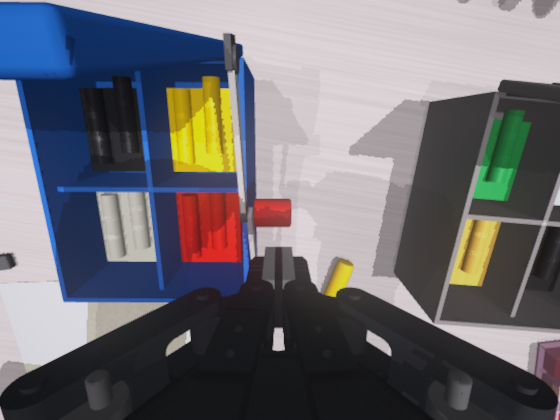

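The wrist view shows the boss at pixel (272,212), i.e. (0.550, 0.083) with its top at z 0.178. The fingers are just above it, so I press down about 28 mm.

```bash
python3 -m handwheel '[[0.2,0.2,-3,0,0,0,0],[0.2,0.2,-5.5,0,0,0,0],[0.2,0.2,-7.5,0,0,0,0],[0.2,0.2,-8.2,0,0,0,0],[0.2,0.2,-8.8,0,0,0,0],[0.2,0.2,-9.4,0,0,0,0],[0.2,0.2,-10,0,0,0,0],[0.2,0.2,-10.5,0,0,0,0],[0.2,0.2,-11,0,0,0,0],[0.2,0.2,-11,0,0,0,0]]'
cat > lid.py <<'E'
from h import *
im,d,P=pts("scene");h=cv2.cvtColor(im,cv2.COLOR_BGR2HSV)
m=(h[...,0]>95)&(h[...,0]<130)&(h[...,1]>100)&(P[...,2]>.135)&(P[...,0]>.35)&(P[...,0]<.72)&(P[...,1]>.05)&(P[...,1]<.4)
q=P[m]; c=np.median(q,0); q=q[np.linalg.norm(q-c,axis=1)<.2]
c=q.mean(0);n=np.linalg.svd(q-c,full_matrices=0)[2][2];n*=np.sign(n[2])
print("lid",len(q),c.round(3),n.round(3),"ang",np.arccos(n[2]),"zmax",np.percentile(q[:,2],99).round(3))
m=((h[...,0]<8)|(h[...,0]>172))&(h[...,1]>130)&(h[...,2]>60)&(P[...,2]>.08)&(P[...,2]<.19)&(P[...,1]>.06)&(P[...,1]<.1)&(P[...,0]>.4)&(P[...,0]<.62)
print("knee",m.sum(),np.median(P[m],0))
cv2.imwrite("pics/l%d.png"%(get_state()["time"]*100),im)
E
python3 lid.py
```

```text
time: 3.15
position: [0.5493, 0.0795, 0.1507]
ee_rot: [[0.987, 0.161, -0.001], [0.161, -0.987, 0.0], [-0.001, -0.0, -1.0]]
force: [1.3, 0.1, 0.1]
width: -0.003
finger_force: 0.0
lid 12557 [0.628 0.22  0.253] [0.959 0.129 0.251] ang 1.3168108780712764 zmax 0.356
knee 137 [0.56688368 0.08497008 0.14670548]
```

```bash
python3 -m handwheel '[[0,0,4,0,0,0,0],[0,0,8,0,0,0,0],[0,0,12,0,0,0,0],[0,0,16,0,0,0,0],[0,0,20,0,0,0,0],[0,0,24,0,0,0,0],[1,1,27,0,0,0,0],[3.5,4.5,27,0,0,0,0],[6,8,27,0,0,0,0],[8,11,27,0,0,0,0]]' && python3 -m handwheel '[[2,2.6,0,0,0,0,0],[3.5,3.8,0,0,0,0,0],[3.5,3.8,0,0,0,0,0],[3.5,3.8,-2,0,0,0,0],[3.5,3.8,-4.5,0,0,0,0],[3.5,3.8,-7,0,0,0,0],[3.5,3.8,-9.5,0,0,0,0],[3.5,3.8,-10.5,0,0,0,0],[3.5,3.8,-10.5,0,0,0,0],[3.5,3.8,-10.5,0,0,0,0]]'; python3 lid.py; ls pics
```

```text
time: 4.2
position: [0.6272, 0.1842, 0.4215]
ee_rot: [[0.986, 0.165, -0.001], [0.165, -0.986, 0.001], [-0.0, -0.002, -1.0]]
force: [2.1, -0.6, -0.1]
width: 0.004
finger_force: 0.0
time: 5.2
position: [0.6634, 0.2091, 0.3178]
ee_rot: [[0.983, 0.184, -0.002], [0.184, -0.983, 0.009], [0.0, -0.009, -1.0]]
force: [0.8, 0.6, 1.2]
width: 0.0
finger_force: 0.0
lid 11456 [0.632 0.22  0.247] [0.964 0.157 0.215] ang 1.3545817874730355 zmax 0.377
knee 143 [0.56623999 0.08455482 0.14718569]
a.png
l320.png
l525.png
s.png
w.png
```

View pics/l525.png

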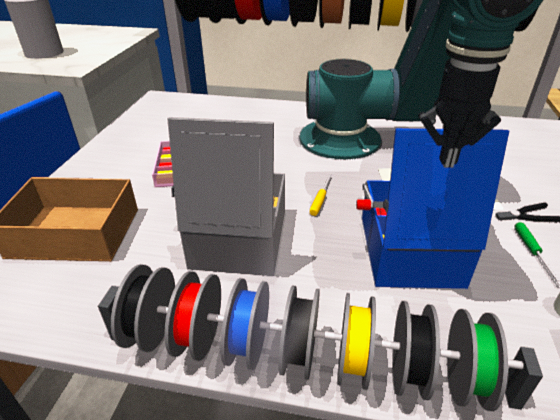

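Run:
```python
from h import *
h=np.array([.651,.226,.12]);y=np.radians(9);u=np.array([np.cos(y),np.sin(y),0])
s=get_state();p=np.array(s["position"]);print(p,s["force"],np.array(s["joint_positions"]).round(2))
print("local",(p-h)@u,(p-h)@[-np.sin(y),np.cos(y),0])
off=.01
for t in np.arange(1.4,-.01,-.1):
    r=.21; q=h+u*(-r*np.cos(t)+off*np.sin(t)+.011)+np.array([0,0,r*np.sin(t)+off*np.cos(t)])
    print(round(t,1),((q-p)*100).round(1))
```

```text
[0.66376605 0.20922296 0.31796338] [ 0.33691942 -0.00822545 -0.38568239] [0.18 0.61 0.76 1.72 0.01 3.14]
local 0.009984368297724477 -0.01856753908145774
1.4 [-2.7  1.4  1.1]
1.3 [-4.8  1.1  0.7]
1.2 [-6.8  0.8  0.1]
1.1 [-8.7  0.5 -0.6]
1.0 [-10.6   0.2  -1.6]
0.9 [-12.3  -0.1  -2.7]
0.8 [-13.9  -0.3  -4. ]
0.7 [-15.4  -0.6  -5.5]
0.6 [-16.8  -0.8  -7.1]
0.5 [-17.9  -1.   -8.9]
0.4 [-18.9  -1.1 -10.7]
0.3 [-19.7  -1.2 -12.6]
0.2 [-20.3  -1.3 -14.6]
0.1 [-20.7  -1.4 -16.7]
-0.0 [-20.9  -1.4 -18.8]
```

The tip is behind the lid at about (450,160), clear of it. Joint 6 is at its range limit, so I yaw the tool +20° before pulling.

```bash
python3 -m handwheel '[[0,0,0,0,0,4,0],[0,0,0,0,0,8,0],[0,0,0,0,0,12,0],[0,0,0,0,0,16,0],[0,0,0,0,0,20,0],[0,0,0,0,0,24,0],[0,0,0,0,0,24,0],[0,0,0,0,0,24,0],[0,0,0,0,0,24,0],[0,0,0,0,0,24,0]]'; python3 -c "
from h import *
s=get_state();print(s['position'],np.round(s['joint_positions'],3))"
```

```text
time: 6.25
position: [0.6639, 0.2095, 0.317]
ee_rot: [[0.823, 0.568, -0.005], [0.568, -0.823, 0.008], [0.0, -0.009, -1.0]]
force: [0.2, -0.4, 0.5]
width: 0.003
finger_force: 0.0
[0.66385391 0.20953234 0.31700936] [0.185 0.614 0.769 1.729 0.009 2.723]
```

```bash
python3 -m handwheel '[[-1.5,0.3,0.5,0,0,0,0],[-2.6,0.4,0.8,0,0,0,0],[-3.6,0.3,0.8,0,0,0,0],[-4.6,0.1,0.7,0,0,0,0],[-5.6,0,0.4,0,0,0,0],[-6.6,-0.2,0.1,0,0,0,0],[-7.6,-0.4,-0.2,0,0,0,0],[-8.5,-0.5,-0.6,0,0,0,0],[-9.5,-0.7,-1.1,0,0,0,0],[-10.4,-0.8,-1.6,0,0,0,0]]'; python3 lid.py
```

```text
time: 7.25
position: [0.5595, 0.2014, 0.3011]
ee_rot: [[0.823, 0.568, -0.004], [0.568, -0.823, 0.008], [0.001, -0.009, -1.0]]
force: [0.7, -1.1, 0.8]
width: -0.005
finger_force: 0.8
lid 11813 [0.595 0.216 0.232] [0.842 0.136 0.522] ang 1.0215056381356598 zmax 0.334
knee 136 [0.56953316 0.0841069  0.10869973]
```

Tracking well: the lid is at 1.02 rad with a light force on it, so I continue along the arc.

```bash
python3 -m handwheel '[[-0.9,-0.1,-0.5,0,0,0,0],[-1.7,-0.3,-1.1,0,0,0,0],[-2.5,-0.4,-1.7,0,0,0,0],[-3.3,-0.5,-2.4,0,0,0,0],[-4.1,-0.6,-3.1,0,0,0,0],[-4.8,-0.8,-3.9,0,0,0,0],[-5.5,-0.9,-4.7,0,0,0,0],[-6.2,-1,-5.5,0,0,0,0],[-6.8,-1.1,-6.4,0,0,0,0],[-7.3,-1.2,-7.3,0,0,0,0]]'; python3 lid.py
```

```text
time: 8.3
position: [0.4868, 0.1896, 0.2279]
ee_rot: [[0.823, 0.568, -0.005], [0.568, -0.823, 0.008], [0.0, -0.009, -1.0]]
force: [-0.3, 0.2, 1.4]
width: 0.002
finger_force: 0.5
lid 9231 [0.556 0.209 0.188] [0.496 0.082 0.865] ang 0.5265466812349914 zmax 0.277
knee 0 [nan nan nan]
  return _methods._mean(a, axis=axis, dtype=dtype,
  ret = um.true_divide(
```

```bash
python3 -m handwheel '[[-0.4,-0.1,-0.8,0,0,0,0],[-0.8,-0.1,-1.6,0,0,0,0],[-1.2,-0.2,-2.4,0,0,0,0],[-1.6,-0.2,-3.2,0,0,0,0],[-1.9,-0.2,-4,0,0,0,0],[-2.2,-0.3,-4.8,0,0,0,0],[-2.4,-0.3,-5.6,0,0,0,0],[-2.6,-0.3,-6.4,0,0,0,0],[-2.7,-0.4,-7.1,0,0,0,0],[-2.8,-0.4,-7.8,0,0,0,0]]' && python3 -m handwheel '[[0,0,-0.4,0,0,0,0],[0,0,-0.8,0,0,0,0],[0,0,-1.1,0,0,0,0],[0,0,-1.4,0,0,0,0],[0,0,-1.7,0,0,0,0],[0,0,-1.9,0,0,0,0],[0,0,-2,0,0,0,0],[0,0,-2.1,0,0,0,0],[0,0,-2.1,0,0,0,0],[0,0,-2.1,0,0,0,0]]'
```

```text
time: 9.35
position: [0.4587, 0.1855, 0.1493]
ee_rot: [[0.823, 0.569, -0.005], [0.569, -0.823, 0.008], [-0.0, -0.009, -1.0]]
force: [-0.8, -1.6, 0.8]
width: -0.003
finger_force: 0.3
time: 10.35
position: [0.4588, 0.1855, 0.1299]
ee_rot: [[0.823, 0.569, -0.004], [0.569, -0.823, 0.008], [0.001, -0.009, -1.0]]
force: [-6.1, -1.3, 17.4]
width: 0.001
finger_force: 8.5
```

The force is 17 N at z = 0.130, the shut height, so the lid is on the rim. Now I retreat straight up and verify.

```bash
python3 -m handwheel '[[0,0,1,0,0,0,0],[0,0,3,0,0,0,0],[0,0,6,0,0,0,0],[0,0,10,0,0,0,0],[0,0,14,0,0,0,0],[-2,0,17,0,0,0,0],[-6,0,17,0,0,0,0],[-10,0,17,0,0,0,0],[-10,0,17,0,0,0,0],[-10,0,17,0,0,0,0]]'; sed -i 's/>.135)/>.12)/' lid.py; python3 lid.py 2>/dev/null; python3 -c "
from h import *
f,d,P=pts('top')
for y in (.15,.2,.25,.3): 
  k=(abs(P[...,1]-y)<.01)&(abs(P[...,0]-.46)<.03); print(y,np.median(P[k][:,2]))
"; ls pics
```

```text
time: 11.35
position: [0.3585, 0.1856, 0.2996]
ee_rot: [[0.822, 0.569, -0.004], [0.569, -0.822, 0.008], [0.001, -0.009, -1.0]]
force: [1.0, 0.2, -0.1]
width: -0.001
finger_force: 0.0
lid 6239 [0.552 0.207 0.133] [ 0.007 -0.002  1.   ] ang 0.007111527259906222 zmax 0.136
knee 0 [nan nan nan]
0.15 0.1319599477085861
0.2 0.13131315572145846
0.25 0.13179389972145694
0.3 0.1297651422655854
a.png
l1140.png
l320.png
l525.png
l730.png
l835.png
s.png
w.png
```

The lid reads flat, at an angle of 0.007 rad and a height of 0.132 m, and the arm is clear. I hand in.

```bash
python3 -c "
from plant import finish_job
print(finish_job())"
```

```text
the job is handed in; nothing more can be done
None
```

The blue chest's stay was broken with the lid still up, its lid was lowered gently and measured shut (about 0.01 rad), the grey chest was not touched, and the job is handed in; no verdict was returned.

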